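# Fit the amber filter and hold the lamp shutter open

### The arm

A 7-joint arm with a two-finger parallel gripper is mounted at the origin on the work surface. World frame = base frame: x ahead of the robot, y to its left, z up, the work surface at z = 0. Lengths are in mm, angles in rad, forces in N, time in s.
With the tool pointing down it reaches from about 350 to 900 mm from the base axis. Payload 7.2 kg.
Tool frame: the origin (TCP) lies at the very end of the fingers, on their centre line; the grasp point (between the pads) lies 19 mm behind it; z points along the fingers, y is the line along which they close (so a half turn about z gives the same grasp; the last joint's range is limited). The gripper opens to 85 mm and grips with 20 to 120 N. Pads are 22 mm wide; open, the fingers measure 114 mm over their backs; the gripper's body (76 mm by 85 mm) begins 54 mm behind the grasp point. The pads swing forward as they close: fully open they stand 13 mm farther back than shut.
Start: joints at [1.241, 0.411, -0.013, 1.596, 0.006, 1.134, -0.082], TCP at [161.75, -603.71, 231.297] pointing down, gripper open.
Joint ranges: [-2.95, 2.95], [-0.29, 1.99], [-1.47, 1.44], [0.14, 2.54], [-1.03, 4.17], [0.13, 1.85], [-2.86, 2.86]. Speed limits (rad/s): [2.39, 2.39, 3.01, 3.01, 3.14, 3.14, 3.14].

### API

Orientations are given as a rotation vector (axis times angle).
In Python, from rig import arm gives the robot as it stands. The module is installed in compiled form; this text tells all that it offers.
- The arm moves only by the tool move_arm, never from a script. Its argument "series" is a list of rows, each an object with "xyz": the shift along the tool's x, y, z in mm, a list of three; "turn": the turn about the tool's z in degrees; "grip": the opening, from 0 (shut) to 1 (fully open). In form: [{"xyz": [dx, dy, dz], "turn": turn, "grip": grip}, ...]. A call has 1 to 10 rows; each row is the pose to reach, as a shift and turn from the pose commanded when the call began, along the tool's axes at that moment; what a row does not reach only later rows make up. A row lasts 1/12 s, in which the tool goes at most 41.7 mm and 7.16 degrees, less where a joint would pass 70% of its speed; a pose out of reach is approached as far as the arm can. A call with a gripper value outside its range is refused whole. The fingers move at their own pace and stop on an object; "newtons" is the grip in N (left out, the last holds). Time passes only in rows, so rows that repeat a pose let the fingers close. It gives the time, the measured TCP pose, the force, the opening and the grip force at its end, in the units of the state.
- arm.get_state(): the state, without advancing time (a new reading comes with each control period).
- arm.snapshot(name): name is "scene" or "top" or "wrist"; returns a dict with "color" (384x512x3 uint8, red, green, blue), "z_map" (384x512 float32, mm along the optical axis (not along the pixel's ray), 0 where there is no reading), "intrinsics" (3x3 intrinsics, pixels), "rvec" (rotation vector, rad) and "tvec" (3), from world to camera coordinates, as OpenCV has them; the wrist camera has in their place "tool_from_camera" (4x4, takes a point from camera to tool coordinates, whose origin is the TCP and whose axes are the flange's). Camera axes: x right, y down, z forward; pixel columns grow to the right and rows downward; lengths in mm; the calibration is good to about 2 mm. A picture is of the moment at which its call begins: read the wrist's pose just before it.
- arm.finish_job(): hands the job in; it is judged then, once.
Trained networks look in a picture, given as the dict that the camera call returned (one of the last four; its "shot" number tells which), for a name from the list of things; names that differ only in an ending like _2 or _b are one class to them, and where a whole thing is asked for, a point or a joint stands for the part that bears it (a point fixed in the world has none). Each returns a list of dicts, best first, with "conf" (0 to 1); they miss things now and then, are a little off and sometimes report something else, mostly with a low value. They report only what shows in the picture. A call takes as long as a camera call. They do not tell look-alikes from the thing itself.
- arm.spot_in(picture, name): "point" ([x, y, z] in mm, in world coordinates, good to about 4 mm: the middle of the surface that is visible of it).
- arm.silhouettes(picture, name): "mask" (384x512 bool, what is visible of it).
- arm.tip_of(picture, name): "point" ([x, y, z] in mm, in world coordinates, good to about 4 mm: a listed point, or the origin of a listed thing).
The state is a dict: "time": time; "joint_pos": joint angles; "dq": joint speeds; "effort": joint torques, N m; "eef_pos": TCP position; "ee_rot": TCP orientation; "force": force on the tool from outside, world axes, zero at the start; "torque": the same for the moment, N m; "width": finger opening in mm; "finger_force": force on a finger pad.
Only numpy, scipy, OpenCV 4.12 (cv2) and the standard library are available. Lean on these libraries where they do the work, as an engineer would, in place of code of your own. Each camera call takes 0.05 s, during which the arm holds its last target. There are 200 camera calls.

### The job

Slide the amber filter straight up out of the slotted wooden rack and stand it fully down in the slot of the lamp stand, then let go of it. Then swing the stand's spring-return shutter arm with the fingers from its rest, away from the robot, right up against its red stop, and finish while still holding it there so the lamp stays open: do not let go at the end. Leave the other filters in the rack and the other things on the bench where they are.

Things in the scene. Friction and masses are not known exactly. Their poses are not given: they have to be found in the camera images.
- amber_filter: The filter to use: a framed colour filter, a stiff upright plate 50 mm wide (its x), 8 mm thick (its y) and 80 mm tall (its z), orange frame round an amber pane, about 50 g. Origin at the centre of its lower edge. At the start it stands in one of the rack's three slots (which one varies), 52 mm of it standing out above the rack. It may be used either way round.
- green_filter: Same shape of filter with a green frame; stays in its slot of the rack. Origin as for the amber one.
- blue_filter: Same shape of filter with a blue frame; stays in its slot of the rack. Origin as for the amber one.
- rack: Fixed light-wood block 90 mm (x) by 200 mm (y) by 36 mm tall, origin at the centre of its underside. Three slots from above, at y = -62, 0 and +62 mm, each 52 mm (x) by 10 mm (y), 28 mm deep (floor 8 mm above the origin).
- stand: Fixed lamp stand on a grey base plate 170 mm (x) by 340 mm (y) by 12 mm, origin at the centre of its underside. Along its y axis: a white screen (75 x 6 mm, top at 100 mm) at y = -155 mm; the black slot block (90 mm x, 46 mm y, top at 52 mm) at y = -75 mm; the shutter arm at y = +40 mm; the aluminium lamp box (75 x 80 mm, top about 99 mm) from y = +68 to +148 mm, with a snout pointing to -y. The red end stop is a post at x = +70 mm, y = +40 mm, 68 mm high.
- slot_floor (a point): Centre of the floor of the slot in the stand's black block, 22 mm above the stand's underside. Axes as the stand's. The slot is 53 mm (x) by 11 mm (y), 30 mm deep, its mouth flared by 3 mm a side; the amber filter's lower edge rests on this point when fully home, its faces looking along the stand's y.
- pivot (a point): Pivot of the yellow shutter arm (10 mm wide, 6 mm thick, 120 mm long), which carries a black disc that covers the lamp and a red handle at its top. This point lies on the pivot axis (the stand's y axis direction, 30 mm above the stand's underside, at x = +24, y = +40 mm of the stand); the point's z runs along the arm towards the handle. At rest it leans 0.5 rad from upright towards the stand's -x (robot) side.
- shutter (a joint): Angle of the shutter arm in rad: 0 at rest (leaning 0.5 rad to the stand's -x), growing as it swings over the top towards the stand's +x, 1.1 at the red stop (then leaning 0.6 rad to +x). A spring drives it back to 0 whenever it is let go: about 1.3 N at the handle at rest, 4.3 N at the stop.
- handle (a point): Middle of the free length of the shutter's red handle, a round bar 14 mm in diameter and 45 mm long which points from the arm to the stand's -y, 120 mm from the pivot axis. This point is 25 mm to the -y side of the arm, 15 mm from the stand's y origin, so about 135 mm above the bench at rest, 150 mm upright and 129 mm at the stop. The bar can be pinched from above on either side, or pushed.
- beaker: Clear open beaker, 72 mm wide, 100 mm tall, a bystander. Origin at the centre of its underside.
- cylinder: Clear measuring cylinder, 30 mm wide on a 64 mm foot, 210 mm tall, a bystander. Origin at the centre of its underside.
- bottle: Grey drinking bottle, 68 mm wide, 210 mm tall, a bystander. Origin at the centre of its underside.
- lemon_half: Yellow half lemon, cut face down, 66 mm wide, 41 mm tall, a bystander. Origin at the centre of its underside.
- dish: Low white dish, 90 mm wide, 16 mm tall, a bystander. Origin at the centre of its underside.
Not all that is in view belongs to the job. There is more than one size of the amber_filter; the one meant has the size given above.

How it is judged:
By the outcome, as a careful person would: the job done as asked, in the order asked, and still so for the second after the job is handed in, while the arm keeps its last pose, push and grip.
It also fails if it takes over 51 s, if anything falls off the work surface, if the arm or the gripper's body presses on something with over 40 N, if the wrist force passes 120 N, or if a joint passes its speed limit or range.

## Working session

There is one attempt and no reset: what is moved stays moved. The work goes in short steps, Python scripts to look and compute and a tool call to move; the robot and the scene stay as the last step left them, time stands still between calls to the robot, and variables do not carry over. Pictures are saved under pics/ and viewed, at most 10 in all, crops included, and the job is handed in when it is done.

Besides the shell and the picture viewer there is one more tool, called after "Call:" in YAML: its name, and indented under it one key for each argument. move_arm: Moves the arm, as the interface text tells. Its arguments: {"type":"object","properties":{"series":{"type":"array","items":{"type":"object","properties":{"xyz":{"type":"array","items":{"type":"number"}},"turn":{"type":"number"},"grip":{"type":"number"}}}},"newtons":{"type":"number"}},"required":["series"]}

```bash
mkdir -p pics
cat > h.py <<'E'
import numpy as np, cv2
from rig import arm
from scipy.spatial.transform import Rotation as R
def world(p):
    K=p["intrinsics"];z=p["z_map"].astype(float);v,u=np.mgrid[:z.shape[0],:z.shape[1]]
    c=np.stack([(u-K[0,2])/K[0,0]*z,(v-K[1,2])/K[1,1]*z,z],-1)
    if "rvec" in p:
        return (c-np.ravel(p["tvec"]))@R.from_rotvec(np.ravel(p["rvec"])).as_matrix()
    T=np.array(p["tool_from_camera"]);s=p["st"]
    return (c@T[:3,:3].T+T[:3,3])@R.from_rotvec(s["ee_rot"]).as_matrix().T+np.array(s["eef_pos"])
def snap(n):
    s=arm.get_state();p=arm.snapshot(n)
    if n=="wrist":p["st"]=s
    return p
def save(p,f,crop=None):
    im=p["color"][...,::-1]
    if crop: a,b,c,d=crop;im=cv2.resize(im[a:b,c:d],None,fx=2,fy=2)
    cv2.imwrite("pics/"+f,im)
E
python3 - <<'E'
from h import *
s=arm.get_state();print(s)
for n in("scene","top"):
    p=snap(n);save(p,n+".png")
    for k in("amber_filter","green_filter","blue_filter","rack","stand","slot_floor","pivot","handle","beaker","cylinder","bottle","lemon_half","dish"):
        print(n,k,[(np.round(d["point"]).tolist(),round(d["conf"],2)) for d in arm.tip_of(p,k)][:4])
    print([(np.round(d["point"]).tolist(),round(d["conf"],2)) for d in arm.spot_in(p,"amber_filter")])
a=cv2.imread("pics/scene.png");b=cv2.imread("pics/top.png")
E
```

```text
{'time': 0.0, 'joint_pos': array([ 1.24084497,  0.41187893, -0.01266782,  1.59705748,  0.00558599,
        1.13427469, -0.08222974]), 'dq': array([ 0.00018134, -0.00015405,  0.00043344,  0.00039202, -0.00131061,
        0.00061097, -0.00055941]), 'effort': array([ 3.58495199e-04, -6.00626135e+01,  6.82293903e-01, -2.99406248e+01,
        1.38329805e-02,  1.08694355e-02, -2.33067044e-05]), 'eef_pos': array([ 161.54443129, -603.25207644,  230.46086008]), 'ee_rot': array([-3.11319961e+00, -4.09702920e-01,  5.05949441e-04]), 'force': array([ 0.29430243,  0.25704308, -0.56867388]), 'torque': array([ 0.01975728, -0.01684512, -0.00525373]), 'finger_force': 0.0, 'width': 85.31855022392331}
scene amber_filter [([649.0, -291.0, -2.0], 0.71), ([520.0, -268.0, 7.0], 0.69)]
scene green_filter [([509.0, -143.0, 10.0], 0.5), ([477.0, 146.0, -1.0], 0.29)]
scene blue_filter [([512.0, -208.0, 10.0], 0.71)]
scene rack [([508.0, -210.0, 4.0], 0.94)]
scene stand [([478.0, 144.0, 1.0], 0.84)]
scene slot_floor [([468.0, 72.0, 26.0], 0.93)]
scene pivot [([517.0, 182.0, 30.0], 0.76)]
scene handle [([457.0, 1
[... 375 characters left out ...]
0, 65.0], 0.7)]
top amber_filter [([642.0, -290.0, 2.0], 0.8), ([516.0, -270.0, 6.0], 0.65)]
top green_filter [([364.0, 484.0, -2.0], 0.57), ([504.0, -149.0, 10.0], 0.4)]
top blue_filter [([507.0, -207.0, 6.0], 0.55)]
top rack [([474.0, 73.0, 19.0], 0.74), ([508.0, -209.0, 1.0], 0.65)]
top stand [([483.0, 145.0, 4.0], 0.74)]
top slot_floor [([473.0, 75.0, 21.0], 0.84)]
top pivot [([515.0, 182.0, 25.0], 0.45)]
top handle [([451.0, 164.0, 130.0], 0.63)]
top beaker [([763.0, 62.0, 5.0], 0.59)]
top cylinder [([516.0, -271.0, 7.0], 0.34)]
top bottle [([515.0, 490.0, 1.0], 0.58)]
top lemon_half []
top dish [([365.0, 486.0, -3.0], 0.83)]
[([639.0, -287.0, 72.0], 0.75), ([517.0, -267.0, 75.0], 0.6)]
```

Run:
```python
from h import *
def rect(P,m):
    q=P[m][:,:2].astype(np.float32);r=cv2.minAreaRect(q);return len(q),np.round(r[0],1),np.round(r[1],1),round(r[2],1),np.round(np.median(P[m],0),1)
for n in("top","scene"):
    p=snap(n);P=world(p);x,y,z=P[...,0],P[...,1],P[...,2]
    b=(abs(x-510)<70)&(abs(y+208)<125)&(p["z_map"]>0)
    print(n,"rack",rect(P,b&(abs(z-36)<4)))
    for yy,k in((-270,"amber"),(-208,"blue"),(-146,"green")):
        m=b&(abs(y-yy)<18)&(z>84-0)&(z<94); print(k,rect(P,m) if m.sum()>3 else m.sum())
    print("block",rect(P,(abs(x-473)<60)&(abs(y-73)<35)&(abs(z-52)<4)))
    print("screen",rect(P,(abs(x-465)<60)&(abs(y+8)<30)&(abs(z-98)<6)))
    print("lamp",rect(P,(abs(x-490)<70)&(abs(y-250)<60)&(abs(z-98)<5)))
    print("hand",rect(P,(abs(x-455)<40)&(abs(y-165)<40)&(z>120)))
    m=(abs(x-645)<50)&(abs(y+290)<50)&(z>20);print("decoy",rect(P,m),P[m].max(0))
    print(p["intrinsics"][0,0],p["tvec"])
```

```text
top rack (1342, array([ 507.9, -207.8]), array([ 89.9, 200.1]), 3.1, array([ 507.7, -201.2,   36.3]))
amber (45, array([ 511.1, -269.7]), array([46.1,  8.5]), 5.0, array([ 509.6, -268.6,   88.1]))
blue (40, array([ 508.5, -207.8]), array([46.5,  8.4]), 3.9, array([ 509.9, -207.3,   88.2]))
green (45, array([ 504.4, -145.7]), array([49.2,  7.9]), 3.6, array([ 504.3, -146.2,   88.3]))
block (321, array([468.3,  72.2]), array([45.6, 89.7]), 79.4, array([468.9,  74.2,  52.6]))
screen (43, array([453.8,  -6.3]), array([ 5.9, 73.1]), 79.1, array([454. ,  -5.7, 100. ]))
lamp (554, array([500.1, 239.4]), array([103.9,  74.3]), 79.5, array([501.2, 251.7,  96.7]))
hand (80, array([455. , 171.6]), array([44.6, 17.8]), 77.2, array([453.2, 173.2, 140.8]))
decoy (206, array([ 645.6, -288.1]), array([12.1, 66.1]), 79.1, array([ 644.7, -286.4,   86.5])) [ 678.46579746 -277.06353191  111.06033022]
408.7983278331943 [  46.0592948   576.4640982  1298.50491344]
scene rack (485, array([ 510., -210.]), array([ 93.8, 206.1]), 3.4, array([ 528.8, -168.5,   36.9]))
amber (32, array([ 512.3, -271. ]), array([50.4, 15.8]), 1.9, array([ 511.1, -269.2,   88.1]))
blue (30, array([ 511.1, -208.7]), array([47.4, 15. ]), 3.7, array([ 513.7, -206.4,   89.3]))
green (33, array([ 508.3, -145.1]), array([48.2, 13.8]), 6.8, array([ 507.1, -145.7,   88.5]))
block (275, array([469.2,  70.6]), array([51.5, 91.8]), 81.4, array([473.7,  71.9,  52.2]))
screen (71, array([455.6,  -7.3]), array([ 9.7, 72. ]), 80.4, array([457.3,  -6.6,  97.2]))
lamp (517, array([502.1, 240.5]), array([104. ,  76.6]), 78.5, array([507.2, 254.6,  96.3]))
hand (87, array([455.1, 171.3]), array([48.6, 19.2]), 71.1, array([459. , 180.6, 138.9]))
decoy (451, array([ 648.1, -287.9]), array([21., 67.]), 81.7, array([ 648.8, -288. ,   65. ])) [ 682.50500255 -273.81231735  108.79626665]
419.7598531938937 [ 466.30472668 -108.01552817 1557.82755895]
```

View pics/top.png

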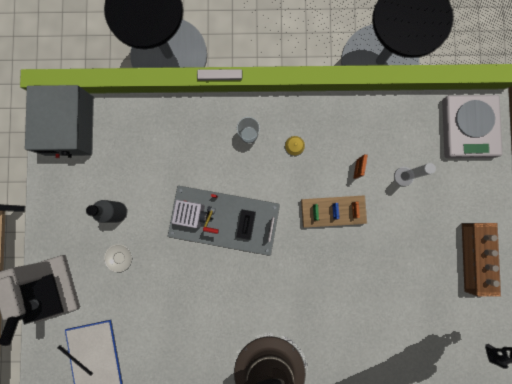

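View pics/scene.png

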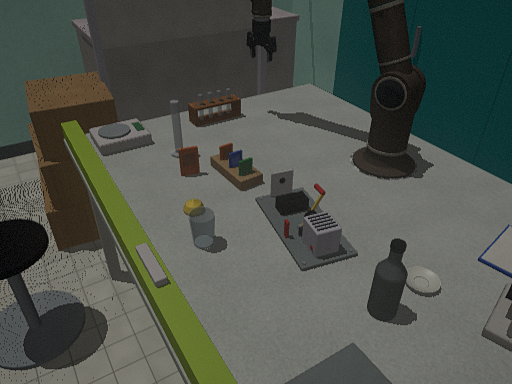

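The top view shows the rack with blue in the middle, green on the left and the amber filter at its right end (pixel 355,210). The larger loose decoy is at (360,167), and the stand's slot block is at (246,225). The scene view agrees. The next step is to move above the amber filter.

```bash
cat >> h.py <<'E'
def go(x,y,z,yaw):
    s=arm.get_state();M=R.from_rotvec(s["ee_rot"]).as_matrix()
    a=np.degrees(np.arctan2(M[1,0],M[0,0]));d=M.T@(np.array([x,y,z])-s["eef_pos"])
    print("shift",np.round(d,1),"turn",round((a-yaw+180)%360-180,1),"yaw",round(a,2),"pos",np.round(s["eef_pos"],1),"t",s["time"],"w",round(s["width"],1))
E
python3 -c "
from h import *
go(511.5,-270,230,3.3)"
```

```text
shift [ 424.2 -231.8    1.3] turn 11.7 yaw 15.0 pos [ 161.7 -603.7  231.3] t 1.6 w 85.6
```

Call:
move_arm:
  series:
    - {"xyz": [36,-20,0],"turn": 2,"grip": 0.5}
    - {"xyz": [72,-39,0],"turn": 4,"grip": 0.5}
    - {"xyz": [108,-59,0],"turn": 6,"grip": 0.5}
    - {"xyz": [144,-79,0],"turn": 8,"grip": 0.5}
    - {"xyz": [180,-98,0],"turn": 10,"grip": 0.5}
    - {"xyz": [216,-118,0],"turn": 11.7,"grip": 0.5}
    - {"xyz": [252,-138,0],"turn": 11.7,"grip": 0.5}
    - {"xyz": [288,-157,0],"turn": 11.7,"grip": 0.5}
    - {"xyz": [324,-177,0],"turn": 11.7,"grip": 0.5}
    - {"xyz": [355,-194,0],"turn": 11.7,"grip": 0.5}

```text
time: 2.43
eef_pos: [456.4, -321.9, 231.6]
ee_rot: [-3.14, -0.093, -0.002]
force: [0.2, 0.6, -1.4]
width: 42.5
finger_force: 0.0
```

Run:
```python
from h import *
p=snap("wrist");save(p,"w1.png");P=world(p);x,y,z=P[...,0],P[...,1],P[...,2]
go(511.5,-270,230,3.3)
def rect(m):
    q=P[m][:,:2].astype(np.float32)
    if len(q)<4: return len(q)
    r=cv2.minAreaRect(q);return len(q),np.round(r[0],1),np.round(r[1],1),round(r[2],1),np.round(np.median(P[m],0),1)
for yy in(-270,-208,-146): print(rect((abs(x-510)<45)&(abs(y-yy)<18)&(abs(z-88)<4)))
print(rect((abs(x-510)<70)&(abs(y+208)<125)&(abs(z-36)<4)))
```

```text
shift [ 52.4 -42.2   2. ] turn 0.5 yaw 3.84 pos [ 462.  -315.6  231.6] t 2.4833 w 43.0
(574, array([ 512.9, -271.4]), array([49. ,  8.3]), 3.0, array([ 513.8, -271.7,   89.9]))
(654, array([ 509.3, -209.4]), array([49.4,  9.5]), 3.1, array([ 510.1, -210.5,   89.7]))
(734, array([ 505.7, -148. ]), array([49.3, 10.2]), 3.8, array([ 506.6, -149.2,   89.7]))
(12794, array([ 509.2, -208.6]), array([ 90.5, 200.7]), 2.9, array([ 514. , -223.9,   37.9]))
```

View pics/w1.png

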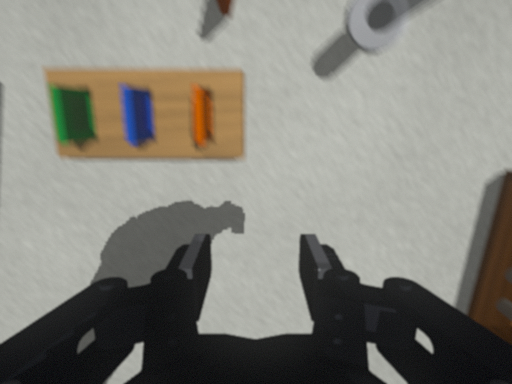

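The wrist view shows amber at (203,115), blue at (137,113) and green at (75,113) in the rack, with the cylinder well away. Depth agrees with the earlier estimate. I'll approach above it and settle.

Call:
move_arm:
  series:
    - {"xyz": [15,-12,15],"turn": 0,"grip": 0.5}
    - {"xyz": [32,-26,35],"turn": 0,"grip": 0.5}
    - {"xyz": [47,-39,60],"turn": 0,"grip": 0.5}
    - {"xyz": [57,-47,80],"turn": 0,"grip": 0.5}
    - {"xyz": [60,-50,92],"turn": 0,"grip": 0.5}
    - {"xyz": [60.6,-50.5,100],"turn": 0,"grip": 0.5}
    - {"xyz": [60.6,-50.5,100],"turn": 0,"grip": 0.5}
    - {"xyz": [60.6,-50.5,100],"turn": 0,"grip": 0.5}

```text
time: 3.15
eef_pos: [511.4, -271.9, 131.7]
ee_rot: [3.14, 0.088, -0.0]
force: [-0.3, -0.6, 0.2]
width: 42.4
finger_force: 0.0
```

Run:
```python
from h import *
p=snap("wrist");P=world(p);x,y,z=P[...,0],P[...,1],P[...,2]
def rect(m):
    q=P[m][:,:2].astype(np.float32)
    if len(q)<4: return len(q)
    r=cv2.minAreaRect(q);return len(q),np.round(r[0],1),np.round(r[1],1),round(r[2],1),np.round(np.median(P[m],0),1)
for yy in(-270,-208,-146): print(rect((abs(x-510)<45)&(abs(y-yy)<18)&(abs(z-88)<4)))
print(rect((abs(x-510)<70)&(abs(y+208)<125)&(abs(z-36)<4)))
go(512,-270.3,51,3.1)
```

```text
(968, array([ 512.9, -271.3]), array([49.8,  7.9]), 2.7, array([ 514.9, -271.2,   89.8]))
(1184, array([ 509.4, -209.7]), array([50.4,  8.8]), 2.9, array([ 511.2, -210.4,   89.7]))
(1414, array([ 506., -148.]), array([50.3,  9.8]), 2.5, array([ 507.9, -149.4,   89.6]))
(21260, array([ 509.2, -209.3]), array([ 90.4, 200.6]), 3.1, array([ 521.2, -225.4,   37.9]))
shift [ 0.3 -1.8 81.3] turn 0.1 yaw 3.2 pos [ 511.7 -272.1  132.3] t 3.2 w 43.0
```

Call:
move_arm:
  series:
    - {"xyz": [0.5,-1.3,15],"turn": 0.3,"grip": 0.5}
    - {"xyz": [0.5,-1.3,35],"turn": 0.3,"grip": 0.5}
    - {"xyz": [0.5,-1.3,55],"turn": 0.3,"grip": 0.5}
    - {"xyz": [0.5,-1.3,72],"turn": 0.3,"grip": 0.5}
    - {"xyz": [0.5,-1.3,81],"turn": 0.3,"grip": 0.5}
    - {"xyz": [0.5,-1.3,81],"turn": 0.3,"grip": 0.5}
    - {"xyz": [0.5,-1.3,81],"turn": 0.3,"grip": 0.5}

```text
time: 3.78
eef_pos: [512.6, -269.9, 51.1]
ee_rot: [3.14, 0.081, 0.001]
force: [0.5, 0.5, 0.3]
width: 42.7
finger_force: 0.0
```

Call:
move_arm:
  newtons: 40
  series:
    - {"xyz": [0,0,0],"turn": 0,"grip": 0.3}
    - {"xyz": [0,0,0],"turn": 0,"grip": 0.15}
    - {"xyz": [0,0,0],"turn": 0,"grip": 0}
    - {"xyz": [0,0,0],"turn": 0,"grip": 0}
    - {"xyz": [0,0,0],"turn": 0,"grip": 0}
    - {"xyz": [0,0,0],"turn": 0,"grip": 0}

```text
time: 4.28
eef_pos: [513.2, -269.9, 51.4]
ee_rot: [3.139, 0.082, 0.003]
force: [-0.3, -0.9, 6.8]
width: 7.5
finger_force: 41.9
```

Call:
move_arm:
  series:
    - {"xyz": [0,0,-6],"turn": 0,"grip": 0}
    - {"xyz": [0,0,-16],"turn": 0,"grip": 0}
    - {"xyz": [0,0,-30],"turn": 0,"grip": 0}
    - {"xyz": [0,0,-48],"turn": 0,"grip": 0}
    - {"xyz": [0,0,-70],"turn": 0,"grip": 0}
    - {"xyz": [0,0,-92],"turn": 0,"grip": 0}
    - {"xyz": [0,0,-110],"turn": 0,"grip": 0}
    - {"xyz": [0,0,-122],"turn": 0,"grip": 0}
    - {"xyz": [0,0,-130],"turn": 0,"grip": 0}
    - {"xyz": [0,0,-130],"turn": 0,"grip": 0}

```text
time: 5.12
eef_pos: [513.1, -269.3, 182.1]
ee_rot: [3.14, 0.082, 0.003]
force: [0.4, -0.6, -0.5]
width: 7.4
finger_force: 41.1
```

Run:
```python
from h import *
p=snap("scene");save(p,"s2.png",(80,260,160,360))
go(468.5,72,181,-10.5)
```

```text
shift [ -26.1 -342.9   -0.4] turn 13.5 yaw 3.01 pos [ 512.6 -269.1  180.7] t 5.1667 w 7.4
```

View pics/s2.png

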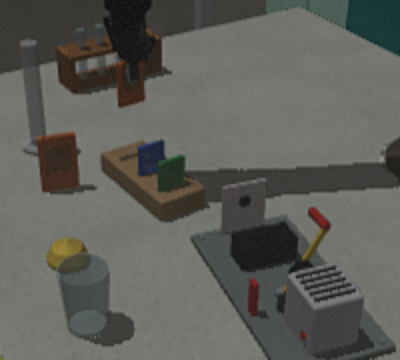

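The amber filter hangs in the gripper at (130,85) in the crop, its rack slot is empty, and blue and green are undisturbed. Now carry it to the stand.

Call:
move_arm:
  series:
    - {"xyz": [-1,-15,0],"turn": 1,"grip": 0}
    - {"xyz": [-3,-45,0],"turn": 3,"grip": 0}
    - {"xyz": [-6,-80,0],"turn": 5,"grip": 0}
    - {"xyz": [-9,-117,0],"turn": 7,"grip": 0}
    - {"xyz": [-12,-154,0],"turn": 9,"grip": 0}
    - {"xyz": [-15,-191,0],"turn": 11,"grip": 0}
    - {"xyz": [-18,-228,0],"turn": 12.5,"grip": 0}
    - {"xyz": [-20,-262,0],"turn": 13.5,"grip": 0}
    - {"xyz": [-22,-290,0],"turn": 13.5,"grip": 0}
    - {"xyz": [-24,-312,0],"turn": 13.5,"grip": 0}

```text
time: 6.0
eef_pos: [470.7, 43.9, 179.1]
ee_rot: [-3.128, 0.284, 0.004]
force: [0.1, -0.4, -0.8]
width: 7.8
finger_force: 41.0
```

```bash
python3 -c "
from h import *
go(468.5,72,181,-10.5)"
```

```text
shift [ -7.3 -27.3  -1.8] turn 0.1 yaw -10.36 pos [470.7  43.9 179.1] t 6.0 w 7.8
```

Call:
move_arm:
  series:
    - {"xyz": [-4,-12,4],"turn": 0,"grip": 0}
    - {"xyz": [-7,-22,12],"turn": 0,"grip": 0}
    - {"xyz": [-9,-28,20],"turn": 0,"grip": 0}
    - {"xyz": [-9.2,-29.5,25],"turn": 0,"grip": 0}
    - {"xyz": [-9.2,-29.5,25],"turn": 0,"grip": 0}
    - {"xyz": [-9.2,-29.5,25],"turn": 0,"grip": 0}
    - {"xyz": [-9.2,-29.5,25],"turn": 0,"grip": 0}

```text
time: 6.58
eef_pos: [468.6, 70.9, 155.2]
ee_rot: [3.128, -0.289, -0.0]
force: [0.4, -0.2, -0.8]
width: 7.6
finger_force: 41.0
```

Run:
```python
from h import *
go(468.5,72,65,-10.5)
for n in ("wrist","top"):
    p=snap(n);P=world(p);x,y,z=P[...,0],P[...,1],P[...,2]
    if n=="wrist": save(p,"w3.png")
    def rect(k,m):
        q=P[m][:,:2].astype(np.float32)
        if len(q)<4: print(k,len(q));return
        r=cv2.minAreaRect(q);print(n,k,len(q),np.round(r[0],1),np.round(r[1],1),round(r[2],1),np.round(np.median(P[m],0),1))
    rect("block",(abs(x-468)<60)&(abs(y-72)<35)&(abs(z-52)<3.5))
    rect("slot",(abs(x-468)<35)&(abs(y-72)<15)&(abs(z-22)<15))
    rect("screen",(abs(x-455)<60)&(abs(y+6)<15)&(abs(z-100)<4))
    rect("post",(abs(x-558)<15)&(abs(y-173)<15)&(z>60)&(z<80))
    for k in ("slot_floor","handle","pivot"): print(k,[(np.round(d["point"],1).tolist(),round(d["conf"],2)) for d in arm.tip_of(p,k)][:2])
    m=arm.silhouettes(p,"amber_filter")
    for d in m[:2]:
        q=P[d["mask"]&(p["z_map"]>0)];print(len(q),np.percentile(q,[5,50,95],axis=0).round(1).tolist() if len(q) else 0)
```

```text
shift [-0.3 -1.1 90.2] turn -0.1 yaw -10.57 pos [468.6  70.9 155.2] t 6.5833 w 7.6
wrist block 4340 [471.3  70.6] [46.1 86.7] 79.3 [482.3  65.8  53.8]
wrist slot 278 [479.6  69.1] [10.8 23.8] 79.1 [482.2  68.8  23.8]
wrist screen 1199 [455.2  -7.5] [ 7.1 74.4] 79.0 [458.2  -7.3 101.3]
wrist post 335 [559.9 170.5] [16.6  7.7] 79.4 [559.5 168.4  69.8]
slot_floor [([468.4, 70.4, 23.4], 0.55)]
handle [([451.7, 165.6, 136.1], 0.82)]
pivot [([511.3, 177.2, 30.2], 0.66), ([482.8, 142.8, -0.9], 0.63)]
3038 [[451.5, 63.2, 139.7], [480.3, 68.7, 193.4], [493.0, 75.0, 194.5]]
block 0
slot 0
top screen 41 [453.9  -6.3] [ 5.7 73.1] 79.0 [453.9  -5.7  99.5]
top post 14 [559.8 171.6] [ 6.6 15.9] 0.3 [559.8 173.1  69. ]
slot_floor [([509.4, -149.1, 8.9], 0.15)]
handle []
pivot [([510.9, 182.5, 32.8], 0.66)]
203 [[614.9, -291.6, 12.7], [644.1, -285.3, 67.6], [672.9, -277.8, 108.1]]
```

View pics/w3.png

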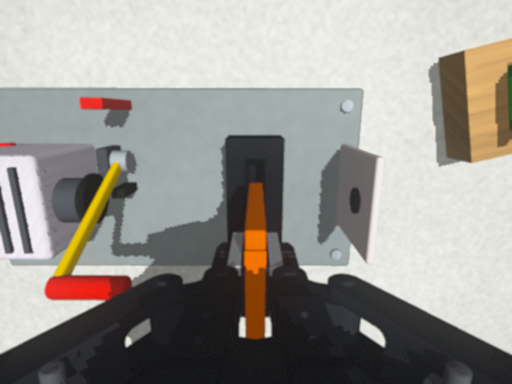

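The wrist view shows the filter (255,260) lined up with the slot (255,170) and the handle at rest at (88,288). With a small correction I'll start it in the slot.

Call:
move_arm:
  series:
    - {"xyz": [1,-0.9,10],"turn": 0,"grip": 0}
    - {"xyz": [1,-0.9,25],"turn": 0,"grip": 0}
    - {"xyz": [1,-0.9,40],"turn": 0,"grip": 0}
    - {"xyz": [1,-0.9,52],"turn": 0,"grip": 0}
    - {"xyz": [1,-0.9,60],"turn": 0,"grip": 0}
    - {"xyz": [1,-0.9,64],"turn": 0,"grip": 0}
    - {"xyz": [1,-0.9,67],"turn": 0,"grip": 0}
    - {"xyz": [1,-0.9,70],"turn": 0,"grip": 0}
    - {"xyz": [1,-0.9,72],"turn": 0,"grip": 0}
    - {"xyz": [1,-0.9,72],"turn": 0,"grip": 0}

```text
time: 7.92
eef_pos: [469.7, 72.5, 83.2]
ee_rot: [3.128, -0.287, 0.0]
force: [0.9, 0.4, -0.8]
width: 7.2
finger_force: 41.1
```

Call:
move_arm:
  series:
    - {"xyz": [0,0,3],"turn": 0,"grip": 0}
    - {"xyz": [0,0,6],"turn": 0,"grip": 0}
    - {"xyz": [0,0,9],"turn": 0,"grip": 0}
    - {"xyz": [0,0,12],"turn": 0,"grip": 0}
    - {"xyz": [0,0,14],"turn": 0,"grip": 0}
    - {"xyz": [0,0,16],"turn": 0,"grip": 0}
    - {"xyz": [0,0,17.5],"turn": 0,"grip": 0}
    - {"xyz": [0,0,17.5],"turn": 0,"grip": 0}

```text
time: 8.58
eef_pos: [469.6, 72.5, 65.6]
ee_rot: [3.128, -0.287, -0.0]
force: [-0.3, -0.2, 0.1]
width: 7.3
finger_force: 41.1
```

Call:
move_arm:
  series:
    - {"xyz": [0,0,0.5],"turn": 0,"grip": 0}
    - {"xyz": [0,0,1],"turn": 0,"grip": 0}
    - {"xyz": [0,0,1.5],"turn": 0,"grip": 0}
    - {"xyz": [0,0,2],"turn": 0,"grip": 0}
    - {"xyz": [0,0,2],"turn": 0,"grip": 0}

```text
time: 9.0
eef_pos: [469.8, 72.6, 65.3]
ee_rot: [3.128, -0.287, 0.001]
force: [-5.0, -1.5, 20.2]
width: 7.7
finger_force: 44.4
```

Call:
move_arm:
  newtons: 40
  series:
    - {"xyz": [0,0,1],"turn": 0,"grip": 0.15}
    - {"xyz": [0,0,0],"turn": 0,"grip": 0.35}
    - {"xyz": [0,0,0],"turn": 0,"grip": 0.35}
    - {"xyz": [0,0,0],"turn": 0,"grip": 0.35}
    - {"xyz": [0,0,-10],"turn": 0,"grip": 0.35}
    - {"xyz": [0,0,-28],"turn": 0,"grip": 0.35}
    - {"xyz": [0,0,-55],"turn": 0,"grip": 0.35}
    - {"xyz": [0,0,-85],"turn": 0,"grip": 0.35}
    - {"xyz": [0,0,-110],"turn": 0,"grip": 0.35}
    - {"xyz": [0,0,-125],"turn": 0,"grip": 0.35}

```text
time: 9.83
eef_pos: [470.5, 72.9, 192.2]
ee_rot: [-3.127, 0.287, -0.005]
force: [-0.3, 0.0, -0.4]
width: 30.0
finger_force: 0.0
```

Run:
```python
from h import *
go(454,167,180,-10.5)
for n in("wrist","wrist","scene"):
    p=snap(n);P=world(p);x,y,z=P[...,0],P[...,1],P[...,2]
    m=(abs(x-468)<40)&(abs(y-72)<30)&(z>75)&(z<130)
    print(n,m.sum(),P[m].max(0).round(1),np.median(P[m],0).round(1))
    print([(np.round(d["point"],1).tolist(),round(d["conf"],2)) for d in arm.tip_of(p,"handle")][:2],[(np.round(d["point"],1).tolist(),round(d["conf"],2)) for d in arm.tip_of(p,"amber_filter")][:2])
    m=arm.silhouettes(p,"handle")
    for d in m[:1]:
        q=P[d["mask"]&(z>123)&(z<160)];print(len(q),cv2.minAreaRect(q[:,:2].astype(np.float32)) if len(q)>3 else 0,np.percentile(q,[5,50,95],axis=0).round(1).tolist())
    if n=="wrist":w=p
save(w,"w4.png")
```

```text
shift [-33.4 -89.5  12.2] turn 0.0 yaw -10.49 pos [470.5  72.9 192.2] t 9.8333 w 30.0
wrist 680 [494.5  80.1 105.7] [472.5  71.6 103.8]
[([453.3, 165.0, 137.0], 0.77)] [([468.9, 71.7, 23.4], 0.57)]
wrist 716 [494.5  80.2 105.8] [473.2  71.9 103.8]
[([451.3, 167.4, 139.5], 0.59)] [([467.6, 69.4, 19.5], 0.85)]
1599 ((458.4891662597656, 169.83364868164062), (45.65782928466797, 20.453720092773438), 77.25333404541016) [[448.8, 149.1, 127.4], [457.3, 172.0, 142.3], [466.8, 189.5, 144.6]]
scene 142 [495.6  83.4 105.2] [471.1  73.8  91.8]
[([458.5, 166.1, 137.6], 0.72)] [([646.5, -290.5, -1.6], 0.83), ([473.7, 76.6, 20.8], 0.72)]
81 ((456.6756896972656, 170.8267822265625), (47.544254302978516, 16.566810607910156), 71.83060455322266) [[448.8, 152.2, 127.4], [458.7, 180.0, 139.1], [465.9, 192.8, 143.6]]
```

View pics/w4.png

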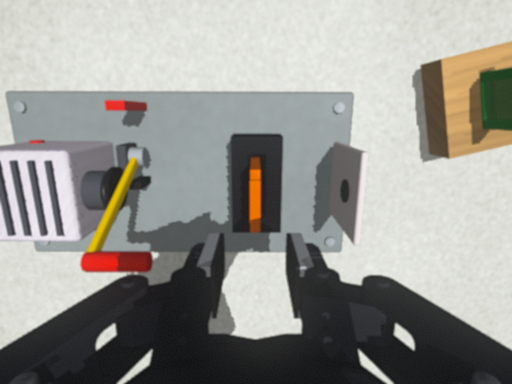

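The filter stands in the slot at (255,195), with its top at about 103 mm (wrist reading, 1 mm high) against an expected 102, so it is fully home and released. The handle at (115,262) is untouched. Now I'll shut the fingers and go to the robot side of the handle.

Call:
move_arm:
  series:
    - {"xyz": [-15,-10,0],"turn": 0,"grip": 0.2}
    - {"xyz": [-38,-25,0],"turn": 0,"grip": 0}
    - {"xyz": [-58,-48,0],"turn": 0,"grip": 0}
    - {"xyz": [-69,-70,0],"turn": 0,"grip": 0}
    - {"xyz": [-71,-82,8],"turn": 0,"grip": 0}
    - {"xyz": [-71,-85,25],"turn": 0,"grip": 0}
    - {"xyz": [-71,-85,48],"turn": 0,"grip": 0}
    - {"xyz": [-71,-85,70],"turn": 0,"grip": 0}
    - {"xyz": [-71,-85,85],"turn": 0,"grip": 0}
    - {"xyz": [-71,-85,85],"turn": 0,"grip": 0}

```text
time: 11.27
eef_pos: [413.4, 168.2, 101.0]
ee_rot: [3.126, -0.287, -0.008]
force: [-0.8, 0.5, -0.0]
width: 0.3
finger_force: 0.0
```

```bash
cat > uv.py <<'E'
from h import *
s=arm.get_state();x,y,z=s["eef_pos"];c,n=.9833,.1822
print("rel stand: u",x*c-y*n-447.3,"v",x*n+y*c-231.5,"z",z,"F",s["force"].round(1),"Fu",s["force"][0]*c-s["force"][1]*n,s["time"],s["width"])
E
cat > look.py <<'E'
import sys
from h import *
p=snap("scene");save(p,sys.argv[1],(130,290,230,390))
for k in("handle","amber_filter"):print(k,[(np.round(d["point"],1).tolist(),round(d["conf"],2)) for d in arm.tip_of(p,k)][:2])
E
python3 uv.py; python3 look.py s5.png
```

```text
rel stand: u -71.48237023692474 v 9.232986321768607 z 101.02452199056921 F [-0.8  0.5 -0. ] Fu -0.9144241927813627 11.2667 0.2984311858912932
handle [([456.4, 164.5, 138.2], 0.65)]
amber_filter [([647.8, -290.0, -1.5], 0.76), ([471.3, 72.5, 21.9], 0.7)]
```

View pics/s5.png

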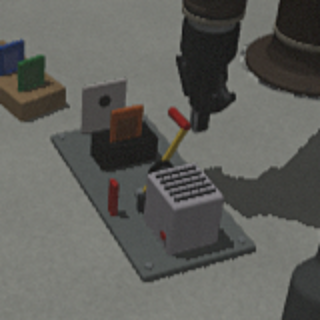

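The fingers are on the robot side of the handle (crop 180,118), still clear of it. Now the push.

Call:
move_arm:
  series:
    - {"xyz": [8,-1,-1],"turn": 0,"grip": 0}
    - {"xyz": [17,-1,-2],"turn": 0,"grip": 0}
    - {"xyz": [27,-1,-5],"turn": 0,"grip": 0}
    - {"xyz": [38,-1,-8],"turn": 0,"grip": 0}
    - {"xyz": [50,-1,-11],"turn": 0,"grip": 0}
    - {"xyz": [62,-1,-13],"turn": 0,"grip": 0}
    - {"xyz": [74,-1,-14],"turn": 0,"grip": 0}
    - {"xyz": [86,-1,-14],"turn": 0,"grip": 0}
    - {"xyz": [97,-1,-13],"turn": 0,"grip": 0}
    - {"xyz": [106,-1,-12],"turn": 0,"grip": 0}

```text
time: 12.25
eef_pos: [521.1, 150.3, 115.7]
ee_rot: [-3.128, 0.288, -0.0]
force: [-3.0, 0.2, 1.4]
width: 0.1
finger_force: 1.6
```

```bash
python3 uv.py
```

```text
rel stand: u 37.68240743194633 v 11.238634801129024 z 115.67571921669024 F [-3.   0.2  1.4] Fu -3.0302548440951034 12.25 0.11957471222753209
```

Call:
move_arm:
  series:
    - {"xyz": [6,0,3],"turn": 0,"grip": 0}
    - {"xyz": [12,0,6],"turn": 0,"grip": 0}
    - {"xyz": [18,0,9],"turn": 0,"grip": 0}
    - {"xyz": [24,0,12],"turn": 0,"grip": 0}
    - {"xyz": [29,0,14],"turn": 0,"grip": 0}
    - {"xyz": [33,0,16],"turn": 0,"grip": 0}
    - {"xyz": [36,0,17],"turn": 0,"grip": 0}
    - {"xyz": [36,0,17],"turn": 0,"grip": 0}

```text
time: 12.92
eef_pos: [554.5, 144.1, 97.8]
ee_rot: [3.128, -0.287, -0.003]
force: [-5.9, 0.6, -1.0]
width: 0.1
finger_force: 2.7
```

```bash
python3 uv.py
```

```text
rel stand: u 71.63368212608071 v 11.26119350520969 z 97.80436168551257 F [-5.9  0.6 -1. ] Fu -5.926949774630993 12.9167 0.10447140066334926
```

Call:
move_arm:
  series:
    - {"xyz": [1,0,0],"turn": 0,"grip": 0}
    - {"xyz": [2,0,0],"turn": 0,"grip": 0}
    - {"xyz": [3,0,0],"turn": 0,"grip": 0}
    - {"xyz": [3,0,0],"turn": 0,"grip": 0}
    - {"xyz": [3,0,0],"turn": 0,"grip": 0}

```text
time: 13.33
eef_pos: [555.6, 143.8, 97.4]
ee_rot: [3.128, -0.286, -0.007]
force: [-7.3, 2.7, -5.8]
width: -0.1
finger_force: 3.8
```

```bash
python3 uv.py
```

```text
rel stand: u 72.8108767711812 v 11.16861992305553 z 97.38438527719528 F [-7.3  2.7 -5.8] Fu -7.707840573904167 13.3333 -0.05262973525416106
```

Call:
move_arm:
  series:
    - {"xyz": [1,0,0],"turn": 0,"grip": 0}
    - {"xyz": [2,0,0],"turn": 0,"grip": 0}
    - {"xyz": [3,0,0],"turn": 0,"grip": 0}
    - {"xyz": [3,0,0],"turn": 0,"grip": 0}
    - {"xyz": [3,0,0],"turn": 0,"grip": 0}

```text
time: 13.75
eef_pos: [557.8, 143.3, 96.9]
ee_rot: [3.127, -0.286, -0.01]
force: [-8.5, 2.2, -6.8]
width: 0.0
finger_force: 4.3
```

```bash
python3 uv.py; python3 look.py s6.png
python3 - <<'E'
import math
for a in (.55,.6):print(24+120*math.sin(a),30+120*math.cos(a))
E
```

```text
rel stand: u 75.12270126788445 v 11.004780868561681 z 96.93676814507752 F [-8.5  2.2 -6.8] Fu -8.736570341718098 13.75 0.016662013413040442
handle [([580.0, 139.8, 131.6], 0.76)]
amber_filter [([650.3, -290.5, -2.3], 0.71), ([471.8, 74.5, 22.2], 0.52)]
86.72246747167911 132.3029426471407
91.75709680740424 129.0402737891614
```

View pics/s6.png

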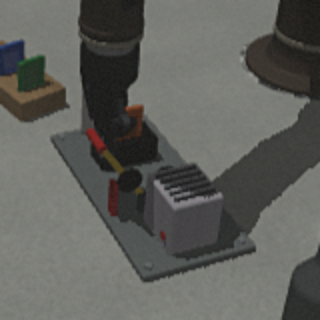

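The handle is nearly at the stop: it is now at about (580,140,131), and the arm is close beside the red post at (115,195). Force is still rising slowly, so I'll lower along the arc and press on.

Call:
move_arm:
  series:
    - {"xyz": [1,0,1.5],"turn": 0,"grip": 0}
    - {"xyz": [2,0,3],"turn": 0,"grip": 0}
    - {"xyz": [3,0,4.5],"turn": 0,"grip": 0}
    - {"xyz": [4,0,5],"turn": 0,"grip": 0}
    - {"xyz": [4,0,5],"turn": 0,"grip": 0}
    - {"xyz": [4,0,5],"turn": 0,"grip": 0}

```text
time: 14.4
eef_pos: [558.8, 143.6, 93.5]
ee_rot: [3.126, -0.283, -0.016]
force: [-25.2, 2.3, 15.5]
width: 0.1
finger_force: 8.4
```

```bash
python3 uv.py
```

```text
rel stand: u 75.96032941116965 v 11.549409576437142 z 93.47795815609017 F [-25.2   2.3  15.5] Fu -25.176143225228365 14.4 0.12629850332675885
```

Call:
move_arm:
  series:
    - {"xyz": [-1,0,0],"turn": 0,"grip": 0}
    - {"xyz": [-1,0,0],"turn": 0,"grip": 0}
    - {"xyz": [-1,0,0],"turn": 0,"grip": 0}
    - {"xyz": [-1,0,0],"turn": 0,"grip": 0}

```text
time: 14.73
eef_pos: [558.7, 143.6, 93.5]
ee_rot: [3.127, -0.284, -0.014]
force: [-21.6, 2.8, 13.0]
width: 0.1
finger_force: 7.3
```

```bash
python3 uv.py; python3 look.py s7.png;python3 uv.py
python3 - <<'E'
from h import *
p=snap("top")
print([(np.round(d["point"],1).tolist(),round(d["conf"],2)) for k in("handle","amber_filter","green_filter","blue_filter") for d in arm.tip_of(p,k)[:2]])
E
```

```text
rel stand: u 75.92527391412983 v 11.540327548477563 z 93.53016365184818 F [-21.6   2.8  13. ] Fu -21.783353816554104 14.7333 0.10196407152342826
handle [([582.6, 141.1, 131.5], 0.66)]
amber_filter [([470.2, 75.7, 20.5], 0.65), ([649.6, -290.9, -4.5], 0.58)]
rel stand: u 75.9124895596504 v 11.55615858818328 z 93.54609133128633 F [-21.4   1.2  13.1] Fu -21.255857853292692 14.8833 0.12089771267033024
[([509.0, -145.6, 10.9], 0.71), ([642.7, -288.2, -0.9], 0.47), ([506.8, -148.8, 9.1], 0.42), ([364.1, 487.7, -1.3], 0.51), ([506.8, -204.4, 4.9], 0.5)]
```

View pics/s7.png

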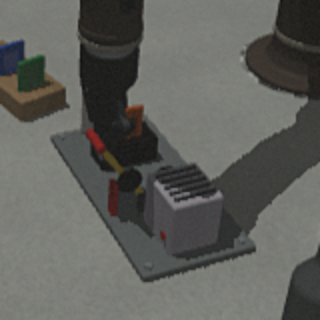

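The shutter arm rests against the red post (115,190). Backing the command off 1 mm lowered the force without moving the tool, so it is hard against the stop. The filter is still in its slot (135,120). I'm handing in.

```bash
python3 -c "
from rig import arm
print(arm.finish_job())"
```

```text
the job is handed in; nothing more can be done
None
```

The amber filter stands fully down in the lamp stand's slot and has been let go, and the closed fingers are holding the shutter hard against its red stop with about 21 N; handed in at about 15 s of the 51 s, with the judge's result not shown to me.

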